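# Trace the arch template of the stage model with a stylus

### The arm

A 6-joint arm with a two-finger parallel gripper is mounted at the origin on the work surface. World frame = base frame: x ahead of the robot, y to its left, z up, the work surface at z = 0. Lengths are in m, angles in rad, forces in N, time in s.
With the tool pointing down it reaches from about 0.35 to 0.85 m from the base axis. Payload 8.1 kg.
Tool frame: the origin (TCP) lies at the centre of the arm's flange, where the gripper is bolted on; the fingertips stand 186 mm ahead of it and the grasp point (between the pads) lies 167 mm ahead of it; z points along the fingers, y is the direction in which the jaws open and shut (so a half turn about z gives the same grasp; the last joint's range is limited). The gripper opens to 93 mm and grips with 3 to 60 N. Pads are 15 mm wide; open, the fingers measure 128 mm over their backs; the gripper's body (75 mm by 188 mm) begins 65 mm behind the grasp point.
Start: joints at [-1.373, 0.13, 1.488, -0, 1.523, -0.085], TCP at [0.167, -0.576, 0.405] pointing down, gripper open.
Joint ranges: [-2.96, 2.96], [-0.89, 2.26], [0.02, 2.5], [-1.34, 4.48], [0, 2.73], [-2.66, 2.66]. Speed limits (rad/s): [2.39, 2.39, 2.79, 3.14, 3.14, 3.14].

### API

Orientations are given as a rotation vector (axis times angle).
In Python, from plant import robot, viewer, order gives the robot as it stands.
- The arm moves only by the tool apply_moves, never from a script. Its argument "deltas" is a list of rows, each a list of 3 entries, a list of its own where there are three numbers: the finger opening in mm, from 0 to 93, then the shift along the tool's x, y, z in mm, then the turn about the tool's z in rad. In form: [[grip, [dx, dy, dz], yaw], ...]. A call has 1 to 5 rows; each row shifts and turns the commanded pose from where the row before left it, along the tool's axes as they then stand; what a row does not reach is not made up. A row lasts 1/8 s, in which the tool goes at most 62.5 mm and 10.7 degrees, less where a joint would pass 70% of its speed; a pose out of reach is approached as far as the arm can. A call is refused whole if a number of a shift passes 62.5 or a number of a turn 0.188, either way. A call with a gripper value outside its range is refused whole. The fingers move at their own pace and stop on an object; "grip_force" is the grip in N (left out, the last holds). Time passes only in rows, so rows that do not move let the fingers close. It gives the time, the measured TCP pose, the force and the opening at its end, in the units of the state.
- robot.read_state(): the state, without advancing time (a new reading comes with each control period).
- viewer.read_camera(name): name is "side" or "top" or "wrist"; returns the picture (384x512x3 uint8, blue, green, red); there is no depth.
- viewer.get_calibration(name): a dict with "fx", "fy", "cx", "cy" (pixels), "R" (3x3) and "t" (3): a world point X has camera coordinates R X + t. Camera axes: x right, y down, z forward; pixel columns grow to the right and rows downward; lengths in m; the calibration is good to about 2 mm. A picture is of the moment at which its call begins: read the wrist's pose just before it. get_calibration takes no time and is no camera call; for the wrist camera it gives the pose at the moment of the call.
- order.close_job(): hands the job in, once; it reports no verdict.
The state is a dict: "t": time; "q": joint angles; "dq": joint speeds; "joint_torque": joint torques, N m; "tool_pos": TCP position; "orientation": TCP orientation; "force": force on the tool from outside, world axes, zero at the start; "wrist_torque": the same for the moment, N m; "opening": finger opening in m.
Only numpy, scipy, OpenCV 4.12 (cv2) and the standard library are available. Lean on these libraries where they do the work, as an engineer would, in place of code of your own. Each camera call takes 0.05 s, during which the arm holds its last target. There are 200 camera calls.

### The job

Take the tracing stylus out of its holder and run its steel tip along the whole curved edge of the plywood arch template, from the straight shoulder at the free end to the straight shoulder at the thumbscrew end, holding the stylus upright, with the tip low beside the edge and pressed lightly against it (a few newtons, never more than 10) all the way round the curves. Then stand the stylus back in its holder, fully down on its collar, and let go; leave everything else on the table where it is.

Things in the scene. Friction and masses are not known exactly. Their poses are not given: they have to be found in the camera images.
- stylus_grip (a point): Tracing stylus, grip point: middle of its square wooden handle (18 x 18 x 60 mm), which is 62 mm above the tip's lower end. The stylus's z axis runs up its length, its x and y are square to the handle's flats. It stands upright in the holder at the start. Total length 92 mm, mass about 70 g.
- stylus_tip (a point): Lower end of the stylus's steel tip: a round pin of 8 mm diameter (4 mm radius, ball end), 28 mm long, below a round steel collar 26 mm across and 4 mm thick (28 to 32 mm above this point). The handle begins 32 mm above this point.
- holder: Dark wooden holder block 64 x 64 x 34 mm, fixed to the table; origin at the centre of its underside, z up. A plain vertical hole of 13 mm diameter goes through its middle, with a 2 mm chamfer. The stylus's pin hangs in it with the collar resting on the block's top, so that the tip's lower end is 6 mm and the grip point 68 mm above the table.
- board: Grey work board 200 x 230 x 8 mm, fixed; origin at the centre of its underside; its x and y are parallel to the template's.
- template: Thumbscrew that clamps the plywood arch template to the board; fixed. Origin on the screw's axis at the level of the board's top (8 mm above the table), z up. Black head 20 mm across, its top 26 mm above the origin. BUT the arch was clamped by hand, turned about this axis by up to 0.09 rad either way from its drawn place; this angle is not measured: the edge must be felt. The arch is rigid and does not move.
- curve_mid (a point): Reference of the template as drawn (fixed; not turned with the arch): board-top level, 66 mm in -y and 5 mm in +x of the screw. Arch 15 mm thick, 160 mm long: free end y = -80, screw end y = +80 mm. Curved edge faces +x, at x = 40 + 20 cos(pi y / 60 mm) mm for |y| < 60 and x = 20 mm (straight shoulder) for |y| 60 to 80; back edge x = -25. The real edge is this turned about the screw's axis.
- pot: White plastic pot of craft sticks, 72 mm wide, 105 mm high with the sticks; a bystander, origin at the centre of its underside.
- eraser: White eraser 20 x 45 x 12 mm lying on the board behind the template; a bystander, origin at the centre of its underside.
- tape: Cardboard-brown tape roll lying flat, 90 mm across, 24 mm high; a bystander, origin at the centre of its underside.
- glue: Standing glue bottle, 28 mm across, 85 mm high; a bystander, origin at the centre of its underside.
- jar: Jar 56 mm across, 60 mm high; a bystander, origin at the centre of its underside.
- remote: Black remote control 45 x 150 x 18 mm lying flat; a bystander, origin at the centre of its underside.
- offcut: Plywood offcut 50 x 110 x 15 mm lying flat; a bystander, origin at the centre of its underside.
- stylus: The whole stylus; its origin is the tip's lower end.
There are look-alikes about, which are no part of the job. Leave any pink look-alike of the stylus alone.

How it is judged:
On the way, in this order (a step that is already met when the one before it is completed fails the run):
1. stylus tip low beside the template and pressing on its curved edge at the free end's straight shoulder (-95 to -60 mm along the edge from the middle of the template) (y of stylus_tip in the frame of curve_mid between -0.095 and -0.06 m and x of stylus_tip in the frame of curve_mid above 0.01 m and z of stylus_tip in the frame of curve_mid below 0.012 m and contact force between stylus and template above 0.5 N), for 0.15 s.
2. stylus tip low beside the template and pressing on its curved edge in the first hollow (-57 to -43 mm along the edge from the middle of the template) (y of stylus_tip in the frame of curve_mid between -0.057 and -0.043 m and x of stylus_tip in the frame of curve_mid above 0.01 m and z of stylus_tip in the frame of curve_mid below 0.012 m and contact force between stylus and template above 0.5 N), for 0.15 s.
3. stylus tip low beside the template and pressing on its curved edge on the rise (-40 to -26 mm along the edge from the middle of the template) (y of stylus_tip in the frame of curve_mid between -0.04 and -0.026 m and x of stylus_tip in the frame of curve_mid above 0.01 m and z of stylus_tip in the frame of curve_mid below 0.012 m and contact force between stylus and template above 0.5 N), for 0.15 s.
4. stylus tip low beside the template and pressing on its curved edge high on the rise (-23 to -9 mm along the edge from the middle of the template) (y of stylus_tip in the frame of curve_mid between -0.023 and -0.009 m and x of stylus_tip in the frame of curve_mid above 0.01 m and z of stylus_tip in the frame of curve_mid below 0.012 m and contact force between stylus and template above 0.5 N), for 0.15 s.
5. stylus tip low beside the template and pressing on its curved edge on the crest (-7 to 7 mm along the edge from the middle of the template) (y of stylus_tip in the frame of curve_mid between -0.007 and 0.007 m and x of stylus_tip in the frame of curve_mid above 0.01 m and z of stylus_tip in the frame of curve_mid below 0.012 m and contact force between stylus and template above 0.5 N), for 0.15 s.
6. stylus tip low beside the template and pressing on its curved edge past the crest (9 to 23 mm along the edge from the middle of the template) (y of stylus_tip in the frame of curve_mid between 0.009 and 0.023 m and x of stylus_tip in the frame of curve_mid above 0.01 m and z of stylus_tip in the frame of curve_mid below 0.012 m and contact force between stylus and template above 0.5 N), for 0.15 s.
7. stylus tip low beside the template and pressing on its curved edge on the descent (26 to 40 mm along the edge from the middle of the template) (y of stylus_tip in the frame of curve_mid between 0.026 and 0.04 m and x of stylus_tip in the frame of curve_mid above 0.01 m and z of stylus_tip in the frame of curve_mid below 0.012 m and contact force between stylus and template above 0.5 N), for 0.15 s.
8. stylus tip low beside the template and pressing on its curved edge in the second hollow (43 to 57 mm along the edge from the middle of the template) (y of stylus_tip in the frame of curve_mid between 0.043 and 0.057 m and x of stylus_tip in the frame of curve_mid above 0.01 m and z of stylus_tip in the frame of curve_mid below 0.012 m and contact force between stylus and template above 0.5 N), for 0.15 s.
9. stylus tip low beside the template and pressing on its curved edge at the screw end's straight shoulder (60 to 95 mm along the edge from the middle of the template) (y of stylus_tip in the frame of curve_mid between 0.06 and 0.095 m and x of stylus_tip in the frame of curve_mid above 0.01 m and z of stylus_tip in the frame of curve_mid below 0.012 m and contact force between stylus and template above 0.5 N), for 0.15 s.
At the end, for the whole second after the job is handed in: The stylus stands upright (within 0.12 rad) in its holder, tip within 6 mm of the hole's axis, collar down on the block (grip point 64 to 70.5 mm above the holder's underside), released and at rest (horizontal distance between stylus_tip and holder below 0.006 m and z of stylus_grip in the frame of holder between 0.064 and 0.0705 m and angle between stylus_grip's own z axis and vertical below 0.12 rad and linear speed of stylus below 0.02 m/s); the robot touches nothing.
It fails at once if stylus pressed on the template with more than 10 N (contact force between stylus and template above 10 N).
It fails at once if stylus pressed on the board with more than 10 N (contact force between stylus and board above 10 N).
It fails at once if stylus leaning by more than 0.1 rad while it presses on the template (contact force between stylus and template above 0.5 N and angle between stylus_grip's own z axis and vertical above 0.1 rad).
It fails at once if gripper or arm touching the template (contact force between any of the fingers, the arm and template above 1 N).
It fails at once if a bystander moved by more than 15 mm (distance of any of pot, eraser, tape, glue, jar, remote, offcut from where it was at the start of the episode above 0.015 m).
It also fails if it takes over 72 s, if anything falls off the work surface, if the arm or the gripper's body presses on something with over 40 N, if the wrist force passes 120 N, or if a joint passes its speed limit or range.

## Working session

There is one attempt and no reset: what is moved stays moved. The work goes in short steps, Python scripts to look and compute and a tool call to move; the robot and the scene stay as the last step left them, time stands still between calls to the robot, and variables do not carry over. Pictures are saved under pics/ and viewed, about 8 in all and at most 12, crops included, and the job is handed in when it is done.

Besides the shell and the picture viewer there is one more tool, called after "Emit:" by a JSON object that holds its "op" and its "data". apply_moves: Moves the arm, as the interface text tells. Its arguments: {"type":"object","properties":{"deltas":{"type":"array"},"grip_force":{"type":"number"}},"required":["deltas"]}

```bash
mkdir -p pics; ls; python3 - <<'E'
from plant import robot, viewer, order
import cv2,json
print(robot.read_state())
for n in ["top","side","wrist"]:
    c=viewer.get_calibration(n); print(n,c)
    cv2.imwrite(f"pics/{n}0.png",viewer.read_camera(n))
E
```

```text
pics
{'t': 0.0, 'q': array([-1.37341677e+00,  1.31157481e-01,  1.48924647e+00,  1.36524139e-05,
        1.52302160e+00, -8.54305906e-02]), 'dq': array([ 9.01233849e-04,  1.07628263e-03, -7.14301383e-04,  1.70939265e-03,
       -1.38016403e-03,  7.23986635e-06]), 'joint_torque': array([-1.08884840e-03, -5.59830987e+01, -4.91769075e+01,  7.66411331e-02,
        3.50846106e-02, -1.25898000e-04]), 'tool_pos': array([ 0.16739522, -0.57594176,  0.40370737]), 'orientation': array([-3.10842389e+00, -4.42499123e-01,  1.39604551e-04]), 'force': array([-0.63131834,  0.0813626 , -0.73158149]), 'wrist_torque': array([0.00118829, 0.02401571, 0.01982678]), 'opening': 0.09301902792060018}
top {'fx': 392.4511415207768, 'fy': 392.4511415207768, 'cx': 258.3086203264273, 'cy': 192.08232776028436, 'R': array([[ 1.44838100e-03, -9.99973419e-01, -7.14586840e-03],
       [-9.95929228e-01, -7.98412645e-04, -9.01350982e-02],
       [ 9.01269970e-02,  7.24732916e-03, -9.95903911e-01]]), 't': array([0.01327148, 0.57157975, 0.83648172])}
side {'fx': 445.4048118515927, 'fy': 445.4048118515927, 'cx': 248.6161278490023, 'cy': 196.49954251826793, 'R': array([[-0.91394881, -0.4052186 ,  0.02225896],
       [-0.24398229,  0.50480427, -0.82803701],
       [ 0.32429958, -0.76221423, -0.56023142]]), 't': array([0.49722329, 0.18377636, 1.06941734])}
wrist {'fx': 304.879932637044, 'fy': 304.879932637044, 'cx': 247.6800957659637, 'cy': 194.00008448937237, 'R': array([[ 0.27877057, -0.96035573, -0.00195929],
       [-0.91637736, -0.26661382,  0.29861281],
       [-0.2872969 , -0.08144902, -0.95437233]]), 't': array([-0.59886413, -0.03478855,  0.39244341])}
```

View pics/top0.png

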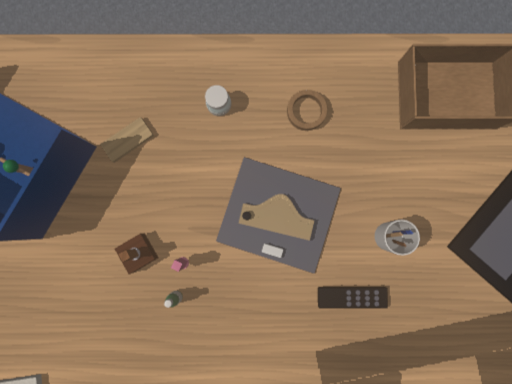

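View pics/side0.png

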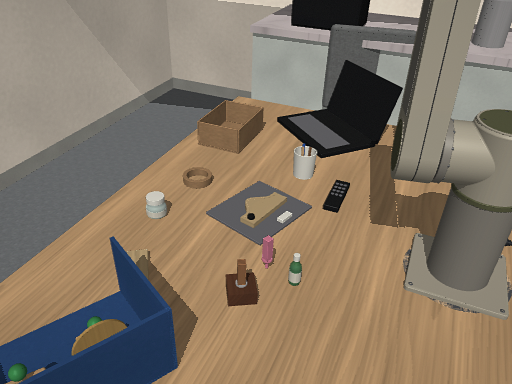

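Top view: the dark holder block with the wooden-handled stylus is at about (137,254). The pink look-alike is at (179,265) and must be left alone. The board with the arch is at about (279,215), with the screw head at (247,215). The holder's stylus fits the description: wooden, standing in a dark block. I'll confirm it in an enlarged crop.

```bash
python3 - <<'E'
import cv2,numpy as np
t=cv2.imread("pics/top0.png")
a=cv2.resize(t[150:280,210:350],(560,520),interpolation=cv2.INTER_CUBIC)
b=cv2.resize(t[225:290,110:190],(640,520),interpolation=cv2.INTER_CUBIC)
cv2.imwrite("pics/cropA.png",a);cv2.imwrite("pics/cropB.png",b)
E
```

```text
(no output)
```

View pics/cropA.png

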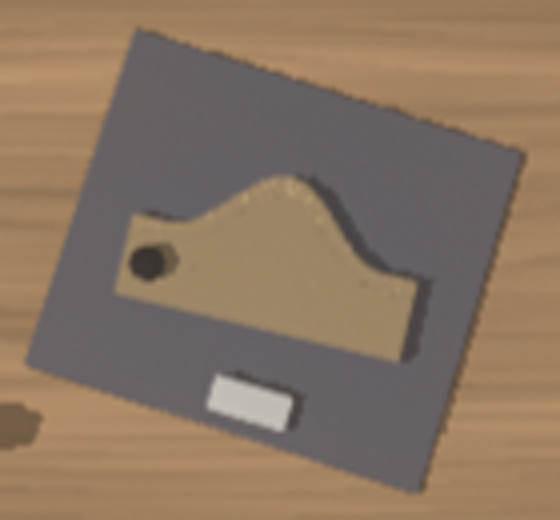

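View pics/cropB.png

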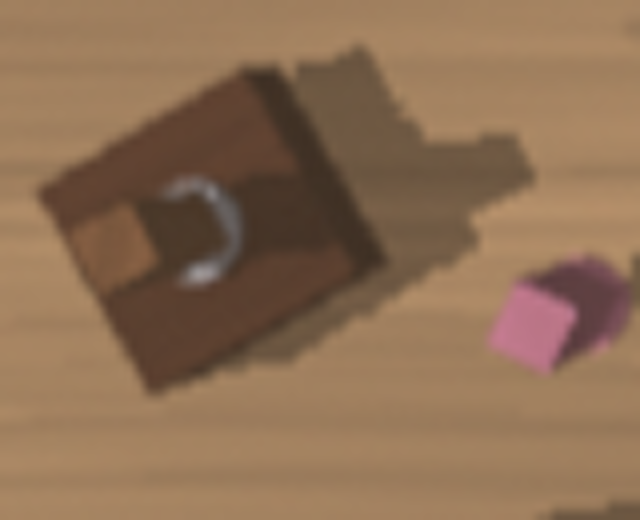

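Crop A shows the arch on the board, with the screw at crop (148,262). Crop B shows the holder with the wooden handle top at (113,247) and the steel collar at (200,232). The pink one is separate at (533,328). I'll compute poses from these corners.

```bash
cat > h.py <<'E'
from plant import robot, viewer, order
import numpy as np, cv2
from scipy.spatial.transform import Rotation as Rot
def ray(c,uv,z):
    d=c['R'].T@np.array([(uv[0]-c['cx'])/c['fx'],(uv[1]-c['cy'])/c['fy'],1.]); o=-c['R'].T@c['t']
    return o+d*(z-o[2])/d[2]
def proj(c,X):
    p=c['R']@np.array(X)+c['t']; return np.array([c['fx']*p[0]/p[2]+c['cx'],c['fy']*p[1]/p[2]+c['cy']])
E
python3 - <<'E'
from h import *
c=viewer.get_calibration("top")
def P(l,s,o,z): return np.array([ray(c,(o[0]+(u+.5)/s-.5,o[1]+(v+.5)/s-.5),z)[:2] for u,v in l])
def ang(a,b): d=b-a; return np.degrees(np.arctan2(d[1],d[0]))
A=lambda l,z:P(l,4,(210,150),z); B=lambda l,z:P(l,8,(110,225),z)
b=A([(137,28),(525,152),(420,493),(27,362)],.008)
print("board",b.mean(0),[np.linalg.norm(b[i]-b[i-1]) for i in range(4)],[ang(b[(i+1)%4],b[i]) for i in range(4)])
print("screw",A([(148,262)],.034))
t=A([(131,213),(418,281),(403,362),(115,293)],.023); print("tmpl",t,ang(t[1],t[0]),ang(t[2],t[3]),ang(t[2],t[1]),ang(t[3],t[0]))
h=B([(38,192),(245,72),(352,275),(152,390)],.034);print("holder",h.mean(0),[np.linalg.norm(h[i]-h[i-1]) for i in range(4)],[ang(h[(i+1)%4],h[i]) for i in range(4)])
s=B([(65,238),(128,200),(160,258),(105,293)],.098);print("stylus top",s.mean(0),[np.linalg.norm(s[i]-s[i-1]) for i in range(4)],[ang(s[(i+1)%4],s[i]) for i in range(4)])
p=B([(488,340),(522,280),(578,312),(545,374)],.09);print("pink",p.mean(0))
print("glue",ray(c,(169,303),.085))
E
```

```text
board [ 0.52447305 -0.03183776] [np.float64(0.1970926593113135), np.float64(0.22893666591765063), np.float64(0.19814293605391814), np.float64(0.2284614212781446)] [np.float64(72.10984196697946), np.float64(-17.916367102836467), np.float64(-108.15364768764069), np.float64(162.22235148736243)]
screw [[0.52070584 0.03908405]]
tmpl [[ 0.54795638  0.04895294]
 [ 0.51085173 -0.10830335]
 [ 0.46682892 -0.09964239]
 [ 0.50408025  0.05749113]] 76.72386581900867 76.66321139534789 -11.130104094050056 -11.011995875993593
holder [0.43787233 0.28071312] [np.float64(0.061678534657773294), np.float64(0.06369022098592388), np.float64(0.06206895296113897), np.float64(0.061052232803586425)] [np.float64(120.39208274389304), np.float64(29.259424895610017), np.float64(-59.97811158920622), np.float64(-148.29583406239786)]
stylus top [0.43826636 0.28054432] [np.float64(0.017045817700348093), np.float64(0.018041567117002798), np.float64(0.016568666122854372), np.float64(0.01595024027540385)] [np.float64(121.3713922234836), np.float64(30.573108270141475), np.float64(-57.276270578673056), np.float64(-142.34747762065663)]
pink [0.41827736 0.17761417]
glue [0.34353247 0.19161965 0.085     ]
```

Emit:
{"op": "apply_moves", "data": {"deltas": [[50,[0,0,0],-0.125],[50,[0,0,0],-0.125],[50,[51,-17,0],0],[50,[51,-17,0],0],[50,[51,-17,0],0]], "grip_force": 50}}

```text
t: 0.78
tool_pos: [0.274, -0.4532, 0.4043]
orientation: [-3.031, -0.826, -0.0]
force: [0.0, -0.4, 0.1]
opening: 0.0511
```

Emit:
{"op": "apply_moves", "data": {"deltas": [[50,[51,-17,0],0],[50,[51,-17,0],0],[50,[51,-17,0],0],[50,[51,-17,0],0],[50,[51,-17,0],0]]}}

```text
t: 1.4
tool_pos: [0.4506, -0.2502, 0.4046]
orientation: [3.031, 0.827, -0.0]
force: [0.2, -0.1, 0.6]
opening: 0.0503
```

Emit:
{"op": "apply_moves", "data": {"deltas": [[50,[29,-51,0],0],[50,[29,-51,0],0],[50,[29,-51,0],0],[50,[29,-51,0],0],[50,[29,-51,0],0]]}}

```text
t: 2.02
tool_pos: [0.4447, 0.0433, 0.4047]
orientation: [3.031, 0.827, 0.0]
force: [1.3, -0.2, 0.3]
opening: 0.0498
```

Emit:
{"op": "apply_moves", "data": {"deltas": [[50,[29,-51,0],0],[50,[29,-51,0],0],[50,[29,-51,0],0],[50,[29,-51,0],0],[50,[0,0,0],0]]}}

```text
t: 2.65
tool_pos: [0.4405, 0.2796, 0.4041]
orientation: [-3.028, -0.834, 0.002]
force: [-0.7, -0.7, -0.5]
opening: 0.0499
```

```bash
python3 - <<'E'
from h import *
s=robot.read_state(); c=viewer.get_calibration("wrist"); im=viewer.read_camera("wrist")
np.savez("w1.npz",im=im,**c); print(s['tool_pos'],Rot.from_rotvec(s['orientation']).as_matrix().round(4))
u,v=proj(c,[.438,.2806,.06]);print(u,v)
x0,y0=int(max(0,min(512-200,u-100))),int(max(0,min(384-150,v-75)));print(x0,y0)
cv2.imwrite("pics/w1.png",cv2.resize(im[y0:y0+150,x0:x0+200],None,fx=4,fy=4,interpolation=cv2.INTER_CUBIC))
E
```

```text
[0.44049736 0.27955924 0.40405371] [[ 8.588e-01  5.123e-01 -1.300e-03]
 [ 5.123e-01 -8.588e-01  4.000e-04]
 [-9.000e-04 -1.000e-03 -1.000e+00]]
246.19376551072884 179.81215464869547
146 104
```

View pics/w1.png

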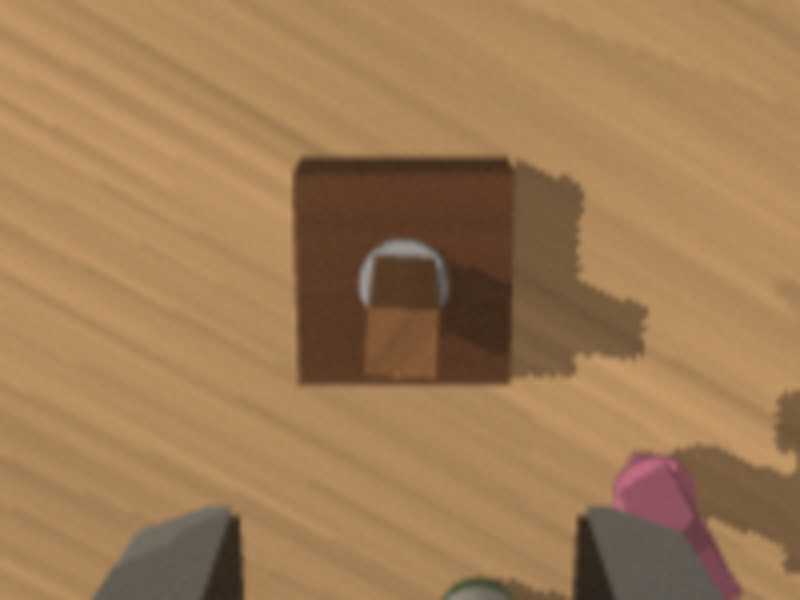

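The wooden handle's top is at crop (402,342), square to the jaws and sitting in the collar on the dark block. The pink one is off to the right at (655,500), clear of the fingers. This confirms the target.

```bash
python3 - <<'E'
from h import *
c=dict(np.load("w1.npz")); 
P=lambda u,v,z: ray(c,(146+(u+.5)/4-.5,104+(v+.5)/4-.5),z)[:2]
h=np.array([P(*p,.034) for p in [(299,170),(511,170),(510,383),(298,383)]])
s=np.array([P(*p,.098) for p in [(369,307),(440,307),(438,379),(364,377)]])
print(h.mean(0),s.mean(0), np.ptp(h,0))
for a,b in [(h[0],h[1]),(h[3],h[2]),(s[0],s[1]),(s[3],s[2])]: d=a-b; print(np.degrees(np.arctan2(d[1],d[0])),np.hypot(*d))
R=np.array([[.8588,.5123],[.5123,-.8588]])
m=(h.mean(0)+s.mean(0))/2
print("tool move mm",R.T@(m-np.array([.4405,.27956]))*1e3)
E
```

```text
[0.43900264 0.28061934] [0.43851444 0.28051492] [0.087435   0.08626353]
120.80967936796158 0.060761326462176087
120.82244956054 0.06411240120210418
120.8177345541635 0.017205805737143826
119.19247990888444 0.01826844105508224
tool move mm [-0.97961303 -1.75707232]
```

Emit:
{"op": "apply_moves", "data": {"deltas": [[50,[-1,-1.7,45],0],[50,[0,0,50],0],[50,[0,0,50],0],[50,[0,0,24],0],[50,[0,0,0],0]]}}

```text
t: 3.32
tool_pos: [0.4389, 0.2753, 0.2334]
orientation: [3.03, 0.824, -0.008]
force: [0.2, -0.1, 0.2]
opening: 0.0499
```

Emit:
{"op": "apply_moves", "data": {"deltas": [[5,[0,0,0],0],[5,[0,0,0],0],[5,[0,0,0],0],[5,[0,0,0],0],[5,[0,0,0],0]]}}

```text
t: 3.95
tool_pos: [0.4398, 0.2777, 0.2365]
orientation: [-3.029, -0.827, -0.001]
force: [-3.4, 4.4, 4.5]
opening: 0.0176
```

Emit:
{"op": "apply_moves", "data": {"deltas": [[5,[0,0,-15],0],[5,[0,0,-25],0],[5,[0,0,-40],0],[5,[0,0,-40],0],[5,[0,0,0],0]], "grip_force": 60}}

```text
t: 4.58
tool_pos: [0.4409, 0.2774, 0.3598]
orientation: [-3.03, -0.827, -0.011]
force: [0.8, 0.3, -0.3]
opening: 0.0177
```

Emit:
{"op": "apply_moves", "data": {"deltas": [[5,[0,0,0],0],[5,[0,0,0],0]]}}

```text
t: 4.82
tool_pos: [0.4393, 0.2768, 0.3538]
orientation: [3.03, 0.827, -0.005]
force: [0.0, 0.0, -0.5]
opening: 0.0179
```

```bash
python3 - <<'E'
from h import *
s=robot.read_state(); c=viewer.get_calibration("wrist"); im=viewer.read_camera("wrist")
np.savez("w2.npz",im=im,**c); print(s)
T=s['tool_pos'];R=Rot.from_rotvec(s['orientation']).as_matrix()
print(proj(c,T+R[:,2]*.229), proj(c,T+R[:,2]*.136))
cs=viewer.get_calibration("side");si=viewer.read_camera("side")
g=T+R[:,2]*.167;u,v=proj(cs,g);print(u,v)
a=cv2.resize(im[230:384,160:340],None,fx=3,fy=3,interpolation=cv2.INTER_CUBIC)
x0,y0=int(u-40),int(v-45);print(x0,y0,proj(cs,T+R[:,2]*.229))
b=cv2.resize(si[y0:y0+77,x0:x0+40*1],None,fx=6,fy=6,interpolation=cv2.INTER_CUBIC)
cv2.imwrite("pics/w2.png",np.hstack([a,cv2.resize(si[y0:y0+77,x0:x0+43],(258,462))]))
E
```

```text
{'t': 4.825, 'q': array([ 4.63581970e-01, -5.77032333e-02,  1.77442058e+00, -1.96492898e-04,
        1.42808112e+00,  1.50166573e+00]), 'dq': array([ 0.00045482,  0.00188579, -0.00467849,  0.00042963,  0.00222095,
       -0.00052328]), 'joint_torque': array([-5.74752776e-03, -4.62848210e+01, -4.92354691e+01,  1.22913765e-02,
       -8.32902244e-02,  7.72963381e-05]), 'tool_pos': array([0.43925395, 0.27679079, 0.35381791]), 'orientation': array([ 3.03000344,  0.82674991, -0.00487693]), 'force': array([ 0.02778645,  0.03978768, -0.49338391]), 'wrist_torque': array([ 0.00369422, -0.04352978,  0.02939869]), 'opening': 0.01790203602670725}
[247.90550289 217.86575168] [248.00967362 295.89031688]
242.8010957692795 227.11945190467011
202 182 [242.45264695 250.53237008]
```

View pics/w2.png

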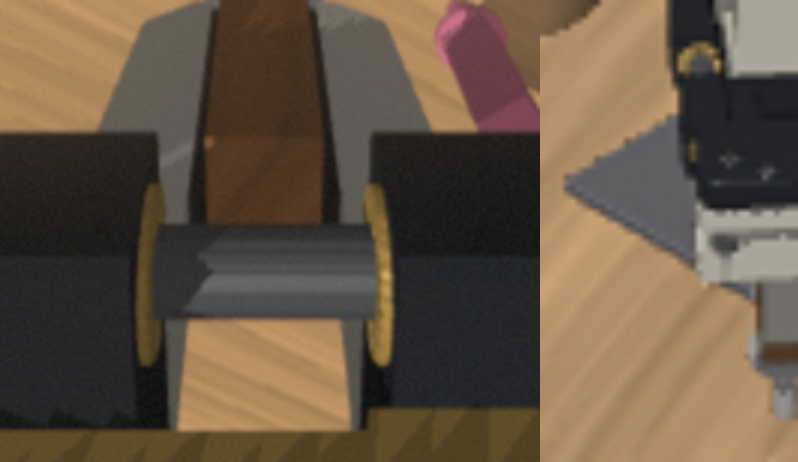

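The wrist view shows the handle held square between the pads. The side inset shows the tip at about (242.8,250.3), against a predicted (242.5,250.5), so it is upright and seated as expected. Next I turn to the arch's heading and move over beside the free-end shoulder.

Emit:
{"op": "apply_moves", "data": {"deltas": [[5,[0,0,0],-0.16],[5,[0,0,0],-0.16],[5,[0,0,0],-0.16],[5,[0,0,0],-0.16],[5,[0,0,0],-0.16]]}}

```text
t: 5.55
tool_pos: [0.4396, 0.277, 0.3548]
orientation: [-2.464, -1.948, 0.002]
force: [-0.3, 0.1, -1.6]
opening: 0.0179
```

Emit:
{"op": "apply_moves", "data": {"deltas": [[5,[-49.7,25,0],0],[5,[-49.7,25,0],0],[5,[-49.7,25,0],0],[5,[-49.7,25,0],0],[5,[-49.7,25,0],0]]}}

```text
t: 6.18
tool_pos: [0.5026, 0.0044, 0.3551]
orientation: [-2.469, -1.942, 0.001]
force: [1.1, 0.8, -0.1]
opening: 0.0175
```

Emit:
{"op": "apply_moves", "data": {"deltas": [[5,[-49.7,25,0],0],[5,[-49.7,25,0],0],[5,[0,0,0],0],[5,[0,0,0],0],[5,[0,0,0],0]]}}

```text
t: 6.8
tool_pos: [0.5276, -0.101, 0.3554]
orientation: [-2.467, -1.943, 0.0]
force: [0.3, -0.2, -0.2]
opening: 0.018
```

```bash
cat >> h.py <<'E'
SC=np.array([.5207,.0391]); Y0=-np.radians(17.95)
def arch2w(p,phi,sc=SC):
    c,s=np.cos(Y0+phi),np.sin(Y0+phi); d=np.asarray(p)-[-5,66]
    return np.array(sc)+np.stack([c*d[...,0]-s*d[...,1],s*d[...,0]+c*d[...,1]],-1)/1e3
def w2arch(w,phi,sc=SC):
    c,s=np.cos(Y0+phi),np.sin(Y0+phi); d=(np.asarray(w)-sc)*1e3
    return np.stack([c*d[...,0]+s*d[...,1]-5,-s*d[...,0]+c*d[...,1]+66],-1)
def offs(r=4.):  # offset curve of the edge, ordered by y
    y=np.linspace(-85,85,3401); m=np.abs(y)<60
    x=np.where(m,40+20*np.cos(np.pi*y/60),20.); dx=np.where(m,-20*np.pi/60*np.sin(np.pi*y/60),0)
    n=np.hypot(1,dx); return np.stack([x+r/n,y-r*dx/n],-1)
def report():
    s=robot.read_state(); R=Rot.from_rotvec(s['orientation']).as_matrix(); T=s['tool_pos']
    tip=T+R[:,2]*.2300; return s,R,tip
E
python3 - <<'E'
from h import *
s,R,tip=report(); print(s['t'],tip,np.degrees(np.arctan2(R[1,0],R[0,0])),R[:,2],s['force'])
C=np.array([[.54796,.04895],[.51085,-.1083],[.46683,-.0996],[.50408,.05749]])
print([w2arch(C,.081).round(1)], w2arch(tip[:2],.081))
E
```

```text
6.8 [ 0.52747297 -0.10092653  0.12535422] 76.44465261363283 [-7.22946505e-04  4.97875043e-04 -9.99999615e-01] [ 0.26124042 -0.20533021 -0.1983113 ]
[array([[ 19.3,  81.9],
       [ 19.3, -79.7],
       [-25.5, -81.4],
       [-25.4,  80.1]])] [ 33.8256313 -68.7066155]
```

Emit:
{"op": "apply_moves", "data": {"deltas": [[5,[0,0,40],0],[5,[0,0,40],0],[5,[0,0,22],0],[5,[0,0,9],0],[5,[0,0,0],0]]}}

```text
t: 7.42
tool_pos: [0.5278, -0.1015, 0.2447]
orientation: [-2.468, -1.943, 0.0]
force: [1.0, 0.0, -1.1]
opening: 0.0174
```

Emit:
{"op": "apply_moves", "data": {"deltas": [[5,[0,0,0],0],[5,[0,0,0],0],[5,[0,-2,0],0],[5,[0,-2,0],0],[5,[0,-1,0],0]]}}

```text
t: 8.05
tool_pos: [0.5228, -0.101, 0.2447]
orientation: [-2.469, -1.942, 0.0]
force: [0.9, -0.5, -0.7]
opening: 0.0179
```

Emit:
{"op": "apply_moves", "data": {"deltas": [[5,[0,-1,1.5],0],[5,[0,-1,0],0],[5,[0,-0.5,0],0],[5,[0,0,0],0],[5,[0,0,0],0]]}}

```text
t: 8.68
tool_pos: [0.5206, -0.1004, 0.2433]
orientation: [2.469, 1.942, 0.0]
force: [0.1, -0.1, -1.2]
opening: 0.0177
```

```bash
cat > st.py <<'E'
from h import *
s,R,tip=report(); print(s['t'],tip,"f tool",R.T@s['force'],"M",R.T@s['wrist_torque'],"arch",w2arch(tip[:2],.081))
E
python3 st.py
```

```text
8.675 [ 0.52059786 -0.10045729  0.01328761] f tool [-0.1230425   0.12865647  1.20279766] M [-0.10584627 -0.00044123 -0.01909524] arch [ 27.0271533  -69.83265096]
```

Emit:
{"op": "apply_moves", "data": {"deltas": [[5,[0,-0.7,0],0],[5,[0,-0.7,0],0],[5,[0,-0.7,0],0],[5,[0,0,0],0],[5,[0,0,0],0]]}}

```text
t: 9.3
tool_pos: [0.5185, -0.0999, 0.2432]
orientation: [2.469, 1.942, 0.0]
force: [-0.6, -0.4, -0.2]
opening: 0.0176
```

```bash
python3 st.py
```

```text
9.3 [ 0.51848404 -0.09994835  0.01324379] f tool [-0.58207976 -0.4964854   0.24513719] M [-0.09170686  0.02149149 -0.06295201] arch [ 24.85294563 -69.82398866]
```

Emit:
{"op": "apply_moves", "data": {"deltas": [[5,[0,-0.5,0],0],[5,[0,-0.5,0],0],[5,[0,-0.5,0],0],[5,[0,0,0],0],[5,[0,0,0],0]]}}

```text
t: 9.93
tool_pos: [0.5171, -0.0996, 0.2434]
orientation: [2.469, 1.942, 0.0]
force: [1.0, -0.5, -1.0]
opening: 0.0175
```

```bash
python3 st.py
```

```text
9.925 [ 0.51724523 -0.09966276  0.0133508 ] f tool [-0.23516621  1.04978313  0.98077164] M [-0.43051066  0.00271391 -0.04605415] arch [ 23.58166222 -69.83124296]
```

Emit:
{"op": "apply_moves", "data": {"deltas": [[5,[0,-0.4,0],0],[5,[0,-0.4,0],0],[5,[0,0,0],0],[5,[0,0,0],0]]}}

```text
t: 10.42
tool_pos: [0.5167, -0.0995, 0.2435]
orientation: [2.469, 1.941, 0.002]
force: [4.1, -0.6, -3.7]
opening: 0.0178
```

```bash
python3 st.py
```

```text
10.425 [ 0.51702607 -0.09960972  0.0134659 ] f tool [0.36796293 4.14816836 3.65810206] M [-1.27119859  0.01768613 -0.00496734] arch [ 23.35617727 -69.83008737]
```

```bash
cat > plan.py <<'E'
# usage: plan.py inset_mm step_mm [n]   prints contact force now and the next n rows (tool x,y mm)
import sys,json; from h import *
PHI=.081; C=offs(); S=np.r_[0,np.cumsum(np.hypot(*np.diff(C,axis=0).T))]
n=np.gradient(C,axis=0); n=np.stack([n[:,1],-n[:,0]],-1); n/=np.linalg.norm(n,axis=1)[:,None]
try: st=json.load(open("cmd.json"))
except Exception: st=dict(c=[22.55,-69.83],s=float(np.interp(-69.83,C[:,1],S)))
s,R,tip=report(); ta=w2arch(tip[:2],PHI); F=R.T@s['force']; M=R.T@s['wrist_torque']
Fm=np.array([M[1]/.222,-(M[0]+.1)/.222]); k=np.argmin(np.hypot(*(C-ta).T))
nt=np.array([n[k,1],n[k,0]]); tt=np.array([n[k,0],-n[k,1]])   # tool x~arch y, tool y~arch x
print(f"t {s['t']:.2f} tip {ta.round(2)} z {tip[2]:.4f} cmd {np.round(st['c'],2)} gap {(ta-C[k])@n[k]:.2f} | F n {F[:2]@nt:.1f} t {F[:2]@tt:.1f} z {F[2]:.1f} | Fm n {Fm@nt:.1f} t {Fm@tt:.1f} | tilt {np.hypot(*R[:2,2]):.4f}")
cm=Y0+66*0; c,sn=np.cos(Y0),np.sin(Y0); d=(tip[:2]-SC)*1e3; print("curve_mid xy",(c*d[0]+sn*d[1]-5).round(1),(-sn*d[0]+c*d[1]+66).round(1))
if len(sys.argv)>2:
    a=np.arctan2(R[1,0],R[0,0])-(Y0+PHI+np.pi/2); cur=np.array(st['c']); rows=[]; sg=st['s']
    for i in range(int(sys.argv[3]) if len(sys.argv)>3 else 5):
        sg+=float(sys.argv[2]); i=np.searchsorted(S,sg); e=C[i]-float(sys.argv[1])*n[i]-cur
        ax=np.array([-np.sin(a),np.cos(a)]); ay=np.array([np.cos(a),np.sin(a)])
        v=np.round([e@ax,e@ay],1); rows.append(v.tolist()); cur=cur+v[0]*ax+v[1]*ay
    print(rows); json.dump(dict(c=cur.tolist(),s=sg),open("cmd.json","w"))
E
python3 plan.py 1.15 2.5
```

```text
t 10.43 tip [ 23.36 -69.83] z 0.0135 cmd [ 22.55 -69.83] gap -0.64 | F n 4.1 t 0.4 z 3.7 | Fm n 5.3 t 0.1 | tilt 0.0017
curve_mid xy 34.3 -67.1
[[2.5, 0.3], [2.5, -0.0], [2.5, -0.0], [2.5, -0.1], [2.7, 0.3]]
```

Emit:
{"op": "apply_moves", "data": {"deltas": [[5,[2.5,0.3,0],0],[5,[2.5,0,0],0],[5,[2.5,0,0],0],[5,[2.5,-0.1,0],0],[5,[2.7,0.3,0],0]]}}

```text
t: 11.05
tool_pos: [0.52, -0.0874, 0.2436]
orientation: [2.468, 1.941, 0.0]
force: [3.3, -5.8, -0.6]
opening: 0.0173
```

```bash
python3 plan.py 1.15 2.5
```

```text
t 11.05 tip [ 23.74 -57.45] z 0.0136 cmd [ 23.12 -57.13] gap -0.48 | F n 5.3 t -4.0 z 0.6 | Fm n 5.2 t -3.3 | tilt 0.0015
curve_mid xy 33.6 -54.7
[[2.6, 0.7], [2.5, 1.0], [2.2, 1.2], [2.2, 1.4], [2.1, 1.5]]
```

```bash
sed -i 's/^try: st=.*/import os\nf="prev.json" if "redo" in sys.argv else "cmd.json"\ntry: st=json.load(open(f))/; s/    print(rows); /    print(rows); json.dump(st,open("prev.json","w")); /' plan.py
python3 - <<'E'
import json;d=json.load(open("cmd.json"));d['s']-=12.5;d['c']=[23.12,-57.13];json.dump(d,open("cmd.json","w"))
E
python3 plan.py 0.75 2.5 5
```

```text
t 11.05 tip [ 23.74 -57.45] z 0.0136 cmd [ 23.12 -57.13] gap -0.48 | F n 5.3 t -4.0 z 0.6 | Fm n 5.2 t -3.3 | tilt 0.0015
curve_mid xy 33.6 -54.7
[[2.5, 1.1], [2.4, 0.9], [2.2, 1.2], [2.2, 1.4], [2.0, 1.5]]
```

Emit:
{"op": "apply_moves", "data": {"deltas": [[5,[2.5,1.1,0],0],[5,[2.4,0.9,0],0],[5,[2.2,1.2,0],0],[5,[2.2,1.4,0],0],[5,[2.0,1.5,0],0]]}}

```text
t: 11.68
tool_pos: [0.5281, -0.0779, 0.243]
orientation: [-2.469, -1.942, 0.002]
force: [0.9, -6.4, -0.8]
opening: 0.0178
```

```bash
python3 plan.py 0.75 2.5 5
```

```text
t 11.68 tip [ 28.92 -46.4 ] z 0.0130 cmd [ 29.28 -45.86] gap -0.72 | F n 5.5 t -3.3 z 0.8 | Fm n 5.1 t -3.4 | tilt 0.0015
curve_mid xy 37.9 -43.3
[[2.0, 1.6], [1.9, 1.7], [1.8, 1.7], [1.9, 1.7], [1.7, 1.8]]
```

```bash
python3 plan.py 0.3 2.5 5 redo
```

```text
t 11.68 tip [ 28.92 -46.4 ] z 0.0130 cmd [ 29.28 -45.86] gap -0.72 | F n 5.5 t -3.3 z 0.8 | Fm n 5.1 t -3.4 | tilt 0.0015
curve_mid xy 37.9 -43.3
[[1.7, 2.0], [1.9, 1.6], [1.8, 1.7], [1.8, 1.8], [1.8, 1.7]]
```

Emit:
{"op": "apply_moves", "data": {"deltas": [[5,[1.7,2.0,0],0],[5,[1.9,1.6,0],0],[5,[1.8,1.7,0],0],[5,[1.8,1.8,0],0],[5,[1.8,1.7,0],0]]}}

```text
t: 12.3
tool_pos: [0.539, -0.0707, 0.2431]
orientation: [-2.469, -1.942, 0.0]
force: [0.2, -2.7, -0.7]
opening: 0.0179
```

```bash
python3 plan.py 0.3 2.5 5
```

```text
t 12.30 tip [ 38.03 -36.61] z 0.0131 cmd [ 38.13 -36.91] gap -0.60 | F n 2.4 t -1.3 z 0.7 | Fm n 2.3 t -1.3 | tilt 0.0005
curve_mid xy 46.2 -32.8
[[1.8, 1.8], [1.7, 1.8], [1.7, 1.8], [1.8, 1.8], [1.7, 1.8]]
```

```bash
python3 plan.py 0.4 2.5 5 redo
```

```text
t 12.30 tip [ 38.03 -36.61] z 0.0131 cmd [ 38.13 -36.91] gap -0.60 | F n 2.4 t -1.3 z 0.7 | Fm n 2.3 t -1.3 | tilt 0.0005
curve_mid xy 46.2 -32.8
[[1.8, 1.7], [1.8, 1.8], [1.7, 1.8], [1.8, 1.8], [1.7, 1.8]]
```

Emit:
{"op": "apply_moves", "data": {"deltas": [[5,[1.8,1.7,0],0],[5,[1.8,1.8,0],0],[5,[1.7,1.8,0],0],[5,[1.8,1.8,0],0],[5,[1.7,1.8,0],0]]}}

```text
t: 12.92
tool_pos: [0.5498, -0.0644, 0.2432]
orientation: [-2.469, -1.942, -0.0]
force: [0.1, -1.6, -1.0]
opening: 0.0174
```

```bash
python3 plan.py 0.5 2.5 5
```

```text
t 12.93 tip [ 47.14 -27.93] z 0.0132 cmd [ 47.08 -28.17] gap -0.54 | F n 1.4 t -0.7 z 1.0 | Fm n 1.5 t -1.1 | tilt 0.0002
curve_mid xy 54.6 -23.4
[[1.9, 1.7], [1.7, 1.7], [1.9, 1.7], [1.8, 1.7], [1.9, 1.5]]
```

```bash
python3 plan.py 0.8 2.5 5 redo
```

```text
t 12.93 tip [ 47.14 -27.93] z 0.0132 cmd [ 47.08 -28.17] gap -0.54 | F n 1.4 t -0.7 z 1.0 | Fm n 1.5 t -1.1 | tilt 0.0002
curve_mid xy 54.6 -23.4
[[2.1, 1.5], [1.7, 1.7], [1.9, 1.7], [1.8, 1.6], [1.9, 1.6]]
```

Emit:
{"op": "apply_moves", "data": {"deltas": [[5,[2.1,1.5,0],0],[5,[1.7,1.7,0],0],[5,[1.9,1.7,0],0],[5,[1.8,1.6,0],0],[5,[1.9,1.6,0],0]]}}

```text
t: 13.55
tool_pos: [0.56, -0.0573, 0.2433]
orientation: [2.469, 1.942, 0.0]
force: [0.1, -3.8, -1.0]
opening: 0.0182
```

```bash
python3 plan.py 0.9 2.5 5
```

```text
t 13.55 tip [ 55.45 -18.76] z 0.0133 cmd [ 55.24 -18.81] gap -0.67 | F n 3.1 t -2.2 z 1.0 | Fm n 3.2 t -2.2 | tilt 0.0002
curve_mid xy 62.1 -13.6
[[2.0, 1.4], [2.1, 1.4], [2.0, 1.3], [2.2, 1.1], [2.2, 1.0]]
```

Emit:
{"op": "apply_moves", "data": {"deltas": [[5,[2.0,1.4,0],0],[5,[2.1,1.4,0],0],[5,[2.0,1.3,0],0],[5,[2.2,1.1,0],0],[5,[2.2,1.0,0],0]]}}

```text
t: 14.18
tool_pos: [0.5686, -0.0484, 0.2434]
orientation: [2.469, 1.942, 0.001]
force: [0.8, -4.2, -0.1]
opening: 0.0175
```

```bash
python3 plan.py 1.0 2.5 5
```

```text
t 14.18 tip [61.85 -8.1 ] z 0.0134 cmd [61.5  -8.35] gap -0.64 | F n 3.0 t -3.0 z 0.1 | Fm n 3.6 t -3.0 | tilt 0.0006
curve_mid xy 67.6 -2.4
[[2.3, 0.6], [2.4, 0.6], [2.4, 0.2], [2.4, 0.0], [2.3, -0.3]]
```

Emit:
{"op": "apply_moves", "data": {"deltas": [[5,[2.3,0.6,0],0],[5,[2.4,0.6,0],0],[5,[2.4,0.2,0],0],[5,[2.4,0,0],0],[5,[2.3,-0.3,0],0]]}}

```text
t: 14.8
tool_pos: [0.5725, -0.0371, 0.2435]
orientation: [2.469, 1.942, 0.002]
force: [4.3, -4.1, -0.8]
opening: 0.0175
```

```bash
python3 plan.py 1.0 2.5 5
```

```text
t 14.80 tip [63.22  3.94] z 0.0135 cmd [62.67  3.45] gap -0.43 | F n 4.6 t -3.8 z 0.8 | Fm n 4.5 t -3.2 | tilt 0.0012
curve_mid xy 68.0 9.7
[[2.3, -0.5], [2.4, -0.7], [2.2, -1.0], [2.1, -1.1], [2.1, -1.3]]
```

```bash
python3 plan.py 0.85 2.5 5 redo
```

```text
t 14.80 tip [63.22  3.94] z 0.0135 cmd [62.67  3.45] gap -0.43 | F n 4.6 t -3.8 z 0.8 | Fm n 4.5 t -3.2 | tilt 0.0012
curve_mid xy 68.0 9.7
[[2.4, -0.3], [2.3, -0.8], [2.3, -1.0], [2.1, -1.1], [2.1, -1.3]]
```

Emit:
{"op": "apply_moves", "data": {"deltas": [[5,[2.4,-0.3,0],0],[5,[2.3,-0.8,0],0],[5,[2.3,-1.0,0],0],[5,[2.1,-1.1,0],0],[5,[2.1,-1.3,0],0]]}}

```text
t: 15.42
tool_pos: [0.5707, -0.025, 0.2435]
orientation: [2.469, 1.942, 0.002]
force: [4.1, -0.7, -1.0]
opening: 0.0176
```

```bash
python3 plan.py 0.85 2.5 5
```

```text
t 15.43 tip [58.58 15.29] z 0.0135 cmd [58.23 14.67] gap -0.20 | F n 3.6 t -2.1 z 1.0 | Fm n 4.1 t -3.3 | tilt 0.0011
curve_mid xy 62.5 20.6
[[2.0, -1.4], [1.9, -1.5], [1.9, -1.6], [1.9, -1.7], [1.8, -1.7]]
```

```bash
python3 plan.py 0.65 2.5 5 redo
```

```text
t 15.43 tip [58.58 15.29] z 0.0135 cmd [58.23 14.67] gap -0.20 | F n 3.6 t -2.1 z 1.0 | Fm n 4.1 t -3.3 | tilt 0.0011
curve_mid xy 62.5 20.6
[[2.1, -1.2], [2.0, -1.6], [1.8, -1.6], [1.9, -1.6], [1.8, -1.7]]
```

Emit:
{"op": "apply_moves", "data": {"deltas": [[5,[2.1,-1.2,0],0],[5,[2.0,-1.6,0],0],[5,[1.8,-1.6,0],0],[5,[1.9,-1.6,0],0],[5,[1.8,-1.7,0],0]]}}

```text
t: 16.05
tool_pos: [0.5653, -0.0138, 0.2434]
orientation: [-2.469, -1.942, -0.001]
force: [5.4, 0.6, 0.1]
opening: 0.0175
```

```bash
python3 plan.py 0.65 2.5 5
```

```text
t 16.05 tip [50.72 24.92] z 0.0134 cmd [50.58 24.31] gap -0.12 | F n 4.9 t -2.2 z -0.1 | Fm n 4.3 t -2.8 | tilt 0.0009
curve_mid xy 53.9 29.6
[[1.8, -1.8], [1.7, -1.7], [1.7, -1.8], [1.8, -1.9], [1.7, -1.7]]
```

```bash
python3 plan.py 0.35 2.5 5 redo
```

```text
t 16.05 tip [50.72 24.92] z 0.0134 cmd [50.58 24.31] gap -0.12 | F n 4.9 t -2.2 z -0.1 | Fm n 4.3 t -2.8 | tilt 0.0009
curve_mid xy 53.9 29.6
[[2.0, -1.6], [1.7, -1.7], [1.7, -1.8], [1.8, -1.8], [1.7, -1.8]]
```

Emit:
{"op": "apply_moves", "data": {"deltas": [[5,[2.0,-1.6,0],0],[5,[1.7,-1.7,0],0],[5,[1.7,-1.8,0],0],[5,[1.8,-1.8,0],0],[5,[1.7,-1.8,0],0]]}}

```text
t: 16.68
tool_pos: [0.5589, -0.0033, 0.2433]
orientation: [2.469, 1.942, 0.001]
force: [4.6, -1.2, -0.7]
opening: 0.0178
```

```bash
python3 plan.py 0.4 2.5 5
```

```text
t 16.68 tip [41.98 33.63] z 0.0133 cmd [41.93 33.26] gap -0.01 | F n 3.2 t -3.5 z 0.7 | Fm n 4.2 t -3.0 | tilt 0.0005
curve_mid xy 44.4 37.5
[[1.7, -1.9], [1.7, -1.8], [1.7, -1.8], [1.8, -1.8], [1.9, -1.7]]
```

Emit:
{"op": "apply_moves", "data": {"deltas": [[5,[1.7,-1.9,0],0],[5,[1.7,-1.8,0],0],[5,[1.7,-1.8,0],0],[5,[1.8,-1.8,0],0],[5,[1.9,-1.7,0],0]]}}

```text
t: 17.3
tool_pos: [0.5523, 0.0074, 0.2434]
orientation: [2.469, 1.942, 0.001]
force: [6.5, 0.2, -1.4]
opening: 0.0176
```

```bash
python3 plan.py 0.4 2.5 5
```

```text
t 17.30 tip [33.18 42.47] z 0.0134 cmd [32.98 42.11] gap 0.02 | F n 5.7 t -3.0 z 1.4 | Fm n 4.4 t -2.9 | tilt 0.0008
curve_mid xy 35.0 45.6
[[1.8, -1.7], [2.0, -1.6], [1.9, -1.5], [2.2, -1.4], [2.2, -1.3]]
```

```bash
python3 plan.py 0.25 2.5 5 redo
```

```text
t 17.30 tip [33.18 42.47] z 0.0134 cmd [32.98 42.11] gap 0.02 | F n 5.7 t -3.0 z 1.4 | Fm n 4.4 t -2.9 | tilt 0.0008
curve_mid xy 35.0 45.6
[[1.9, -1.6], [1.9, -1.6], [2.0, -1.5], [2.2, -1.4], [2.2, -1.2]]
```

Emit:
{"op": "apply_moves", "data": {"deltas": [[5,[1.9,-1.6,0],0],[5,[1.9,-1.6,0],0],[5,[2.0,-1.5,0],0],[5,[2.2,-1.4,0],0],[5,[2.2,-1.2,0],0]]}}

```text
t: 17.92
tool_pos: [0.5476, 0.0188, 0.2434]
orientation: [2.469, 1.942, 0.0]
force: [6.4, -2.5, -0.4]
opening: 0.0178
```

```bash
python3 plan.py 0.25 2.5 5
```

```text
t 17.93 tip [26.   52.36] z 0.0134 cmd [25.74 52.36] gap 0.03 | F n 5.6 t -3.8 z 0.4 | Fm n 5.1 t -3.3 | tilt 0.0007
curve_mid xy 27.0 54.9
[[2.3, -1.0], [2.4, -0.7], [2.5, -0.3], [2.5, -0.0], [2.5, -0.1]]
```

```bash
python3 plan.py -0.1 2.5 5 redo
```

```text
t 17.93 tip [26.   52.36] z 0.0134 cmd [25.74 52.36] gap 0.03 | F n 5.6 t -3.8 z 0.4 | Fm n 5.1 t -3.3 | tilt 0.0007
curve_mid xy 27.0 54.9
[[2.4, -0.7], [2.3, -0.7], [2.5, -0.3], [2.5, 0.0], [2.5, -0.0]]
```

Emit:
{"op": "apply_moves", "data": {"deltas": [[5,[2.4,-0.7,0],0],[5,[2.3,-0.7,0],0],[5,[2.5,-0.3,0],0],[5,[2.5,0,0],0],[5,[2.5,0,0],0]]}}

```text
t: 18.55
tool_pos: [0.5485, 0.0308, 0.243]
orientation: [2.469, 1.942, -0.002]
force: [3.2, -3.6, -1.0]
opening: 0.0175
```

```bash
python3 plan.py 0.1 2.5 3
```

```text
t 18.55 tip [23.86 64.18] z 0.0130 cmd [24.11 64.57] gap -0.14 | F n 4.0 t -2.7 z 1.0 | Fm n 4.2 t -2.8 | tilt 0.0010
curve_mid xy 23.9 66.5
[[2.5, -0.2], [2.5, -0.0], [2.5, -0.1]]
```

Emit:
{"op": "apply_moves", "data": {"deltas": [[5,[2.5,0,0],0],[5,[2.5,0,0],0],[5,[2.0,0,0],0],[5,[0,0,0],0],[5,[0,0,0],0]]}}

```text
t: 19.18
tool_pos: [0.5503, 0.038, 0.2431]
orientation: [-2.469, -1.942, -0.0]
force: [3.4, -1.3, -1.8]
opening: 0.0177
```

```bash
python3 plan.py
```

```text
t 19.18 tip [23.94 71.88] z 0.0131 cmd [23.85 72.07] gap -0.06 | F n 3.6 t -0.5 z 1.8 | Fm n 3.3 t -0.1 | tilt 0.0006
curve_mid xy 23.4 74.2
```

All nine zones are traced, with readings of roughly 1.4 to 5.7 N normal and about 7 N in total at most. I'm backing off, lifting, and returning to the holder.

Emit:
{"op": "apply_moves", "data": {"deltas": [[5,[0,4,0],0],[5,[0,6,0],0],[5,[0,0,-30],0],[5,[0,0,-40],0],[5,[0,0,-40],0]]}}

```text
t: 19.8
tool_pos: [0.56, 0.0354, 0.3539]
orientation: [-2.468, -1.941, 0.002]
force: [0.5, 0.1, -0.9]
opening: 0.0181
```

Emit:
{"op": "apply_moves", "data": {"deltas": [[5,[41.8,-35,0],0],[5,[41.8,-35,0],0],[5,[41.8,-35,0],0],[5,[41.8,-35,0],0],[5,[41.8,-35,0],0]]}}

```text
t: 20.42
tool_pos: [0.4384, 0.2813, 0.3533]
orientation: [-2.469, -1.942, 0.001]
force: [1.0, 0.8, -1.3]
opening: 0.0177
```

Emit:
{"op": "apply_moves", "data": {"deltas": [[5,[0,0,0],0.16],[5,[0,0,0],0.16],[5,[0,0,0],0.16],[5,[0,0,0],0.16],[5,[0,0,0],0.16]]}}

```text
t: 21.05
tool_pos: [0.4393, 0.2799, 0.353]
orientation: [-3.033, -0.819, 0.002]
force: [0.1, 0.1, -0.3]
opening: 0.0175
```

Emit:
{"op": "apply_moves", "data": {"deltas": [[5,[0,0,40],0],[5,[0,0,20],0],[5,[0,0,0],0],[5,[0,0,0],0],[5,[0,0,0],0]]}}

```text
t: 21.68
tool_pos: [0.4399, 0.2801, 0.2947]
orientation: [-3.03, -0.827, -0.003]
force: [0.3, -1.0, -0.8]
opening: 0.0175
```

```bash
python3 - <<'E'
from h import *
s,R,tip=report(); print(s['tool_pos'],tip,s['force'],R)
print("tool move to (.4386,.2802):",R.T[:2,:2]@(np.array([.4386,.2802])-tip[:2])*1e3)
for n in ["side","top"]:
    c=viewer.get_calibration(n); im=viewer.read_camera(n); p=proj(c,tip); print(n,p, "hole",proj(c,[.4386,.2802,.034]))
    if n=="side":
        x0,y0=int(p[0]-50),int(p[1]-50); print(x0,y0)
        cv2.imwrite("pics/s3.png",cv2.resize(im[y0:y0+90,x0:x0+110],None,fx=6,fy=6,interpolation=cv2.INTER_CUBIC))
E
```

```text
[0.43985594 0.28009564 0.29473089] [0.44031381 0.2803347  0.06473147] [ 0.3220298  -1.04318841 -0.75902357] [[ 8.61401020e-01  5.07921568e-01  1.99073242e-03]
 [ 5.07920518e-01 -8.61403313e-01  1.03941139e-03]
 [ 2.24276296e-03  1.15783805e-04 -9.99997478e-01]]
tool move to (.4386,.2802): [-1.54469135 -0.75444588]
side [240.58213753 272.53106731] hole [241.14591945 282.96533953]
190 222
top [129.59585903 253.33262665] hole [134.40216693 253.20456328]
```

View pics/s3.png

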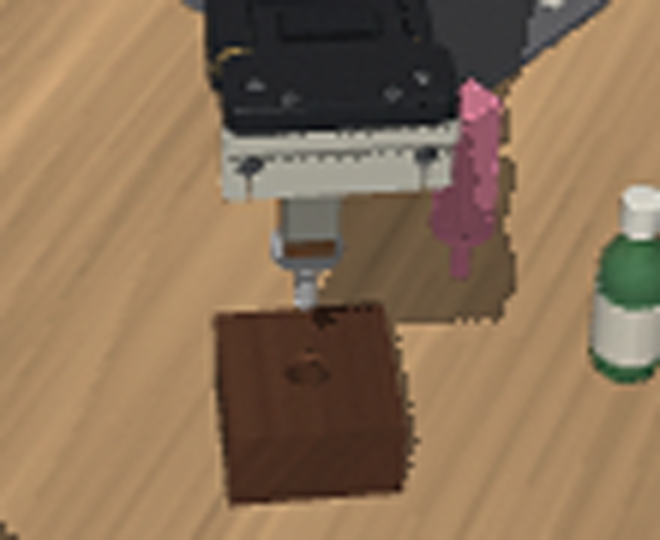

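The side crop shows the tip at (306,303), straight above the hole at (307,372), with the stylus upright. I'll shift slightly and lower it into the hole.

Emit:
{"op": "apply_moves", "data": {"deltas": [[5,[-1.4,-1.1,10],0],[5,[0,0,10],0],[5,[0,0,6],0],[5,[0,0,0],0],[5,[0,0,0],0]]}}

```text
t: 22.4
tool_pos: [0.4376, 0.2801, 0.2673]
orientation: [-3.031, -0.827, -0.0]
force: [0.3, 0.3, -0.3]
opening: 0.0181
```

Emit:
{"op": "apply_moves", "data": {"deltas": [[5,[0,0,4],0],[5,[0,0,4],0],[5,[0,0,3],0],[5,[0,0,0],0],[5,[0,0,0],0]]}}

```text
t: 23.02
tool_pos: [0.4376, 0.2801, 0.2563]
orientation: [-3.031, -0.827, -0.0]
force: [0.7, -0.4, -0.2]
opening: 0.0177
```

```bash
python3 st.py
```

```text
23.025 [0.43759387 0.28009532 0.02631956] f tool [0.35955999 0.72669288 0.20863871] M [-0.04580321 -0.01244249  0.07408964] arch [-141.35202777  281.39149485]
```

Emit:
{"op": "apply_moves", "data": {"deltas": [[5,[0,0,6],0],[5,[0,0,6],0],[5,[0,0,4],0],[5,[0,0,0],0],[5,[0,0,0],0]]}}

```text
t: 23.65
tool_pos: [0.4376, 0.2801, 0.2403]
orientation: [-3.031, -0.827, -0.0]
force: [-0.7, -0.1, -0.5]
opening: 0.0175
```

```bash
python3 st.py
```

```text
23.65 [0.43759075 0.28009717 0.01030099] f tool [-0.69180359 -0.29065577  0.51606718] M [ 0.00502867 -0.01572125  0.01167001] arch [-141.35549135  281.39257519]
```

Emit:
{"op": "apply_moves", "data": {"deltas": [[5,[0,0,1.5],0],[5,[0,0,1],0],[5,[0,0,0.8],0],[5,[0,0,0.7],0],[5,[0,0,0],0]]}}

```text
t: 24.28
tool_pos: [0.4375, 0.2801, 0.2364]
orientation: [-3.031, -0.827, 0.0]
force: [-2.1, -1.1, 3.2]
opening: 0.0174
```

```bash
python3 st.py
```

```text
24.275 [0.43752064 0.28007629 0.00644303] f tool [-2.40519981 -0.10256931 -3.16166197] M [-0.03327269 -0.34687331 -0.01568161] arch [-141.41891661  281.35611508]
```

Collar contact shows 3 N at TCP z 0.2364, the same height as at the grasp. Releasing.

Emit:
{"op": "apply_moves", "data": {"deltas": [[30,[0,0,0],0],[40,[0,0,0],0],[50,[0,0,0],0],[50,[0,0,0],0],[50,[0,0,0],0]]}}

```text
t: 24.9
tool_pos: [0.4375, 0.28, 0.2362]
orientation: [-3.031, -0.827, 0.0]
force: [0.7, -0.2, -0.8]
opening: 0.0501
```

Emit:
{"op": "apply_moves", "data": {"deltas": [[50,[0,0,-15],0],[50,[0,0,-35],0],[50,[0,0,-50],0],[50,[0,0,-50],0],[50,[0,0,0],0]]}}

```text
t: 25.52
tool_pos: [0.4387, 0.2807, 0.393]
orientation: [-3.029, -0.827, -0.016]
force: [-0.4, -0.3, -0.1]
opening: 0.0497
```

Emit:
{"op": "apply_moves", "data": {"deltas": [[50,[0,0,0],0],[50,[0,0,0],0],[50,[0,0,0],0]]}}

```text
t: 25.9
tool_pos: [0.4372, 0.2799, 0.3848]
orientation: [3.03, 0.827, -0.004]
force: [-0.4, 0.2, -0.3]
opening: 0.0505
```

```bash
python3 - <<'E'
from h import *
a=viewer.read_camera("side")
c=viewer.get_calibration("wrist"); im=viewer.read_camera("wrist")
print(proj(c,[.4386,.2804,.038]),proj(c,[.4386,.2804,.098]))
b=cv2.resize(im[130:230,196:296],None,fx=4,fy=4,interpolation=cv2.INTER_CUBIC)
cv2.imwrite("pics/end.png",np.hstack([b,cv2.resize(a[220:320,190:290],None,fx=4,fy=4,interpolation=cv2.INTER_CUBIC)]))
E
```

```text
[248.15394992 176.1212735 ] [248.22657189 192.16173198]
```

View pics/end.png

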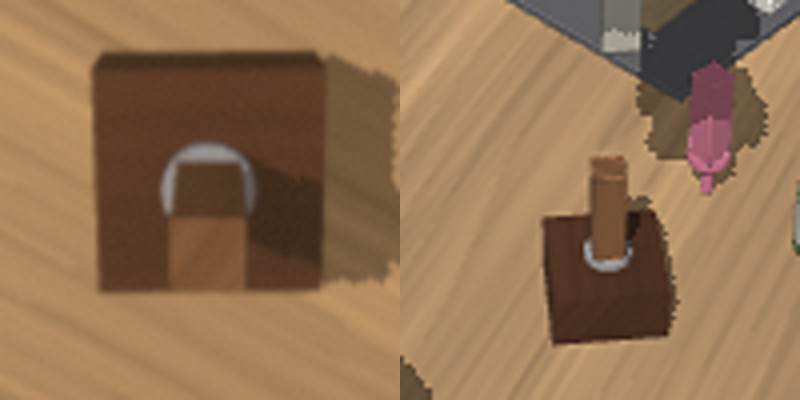

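The stylus stands upright with its collar flat on the block. The handle is at (207,252) in the wrist crop and (608,210) in the side crop. The gripper is clear and the pink look-alike hasn't moved. Handing in.

```bash
python3 -c "
from plant import order; print(order.close_job())"
```

```text
the job is handed in; nothing more can be done
None
```

I took the stylus from its holder, traced the whole curved edge from the free-end shoulder to the screw-end shoulder, then put it back and let go. The job is handed in, at about 26 s of the 72 s; it reports no verdict.

- **Arch angle:** it was turned about +0.081 rad, estimated from the pictures. The edge felt during tracing stayed within about 0.7 mm of that.
- **Tracing force:** readings after each group of moves were about 1.4 to 5.7 N normal and at most about 7 N in total. I sampled force only at those points, so I did not see the peaks between them. Friction was higher than I expected, so I eased the pressure several times.
- **Tip and tilt:** the tip stayed about 5 mm above the board by the arm's own position, and the tool's tilt stayed under 0.002 rad. I did not measure the stylus's own tilt during tracing.
- **Final check:** the collar met the block with about 3 N at the same height as at the grasp. The last pictures show the stylus upright in its holder with the gripper clear above it. The pink look-alike looks unmoved, but I took no final picture of the other bystanders.

None of these checks failed. The small disagreements were millimetre-level: the camera-estimated holder position was off by about 1 mm, and my first grasp was about 3 mm off centre because the arm had not settled. I corrected for the grasp error when putting the stylus back.

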